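# Load a tray of cigars past the self-closing gate of the conditioning box

## Robot

A 6-joint arm with a two-finger parallel gripper is mounted at the origin on the work surface. World frame = base frame: x ahead of the robot, y to its left, z up, the work surface at z = 0. Lengths are in m, angles in rad, forces in N, time in s.
With the tool pointing down it reaches from about 0.375 to 0.975 m from the base axis. Payload 3.8 kg.
Tool frame: the origin (TCP) lies midway between the tips of the shut fingers; the grasp point (between the pads) lies 19 mm behind it (r.grip_depth is the x of the grasp point in the tool frame, in m); x points along the fingers, y is the direction in which the jaws open and shut, and the axes are right-handed (so a half turn about x gives the same grasp; the last joint's range is limited). The gripper opens to 88 mm and grips with 3 to 60 N. Pads are 18 mm wide; open, the fingers measure 123 mm over their backs; the gripper's body (75 mm by 187 mm) begins 45 mm behind the grasp point.
Start: joints at [-1.291, 0.264, 1.604, -0, 1.274, -0.037], TCP at [0.21, -0.641, 0.239] pointing down, gripper open.
Joint ranges: [-2.63, 2.63], [-0.94, 2.18], [0.31, 2.57], [-1.31, 4.45], [0, 2.66], [-2.55, 2.55]. Speed limits (rad/s): [2.57, 2.57, 3.14, 3.14, 3.14, 3.14].

## Interface

Orientations are given as a 3x3 rotation matrix whose columns are the frame's x, y, z axes.
In Python, from workcell import r, imaging gives the robot as it stands.
- The arm moves only by the shell command python3 -m crank 'ROWS'. ROWS is JSON, a list that holds one entry, the list of rows, each a list of 7 numbers: the gripper command: -1 is shut, 1 is fully open, values between are in proportion, then the shift along the tool's x, y, z in cm, then the turn, a rotation vector about the tool's x, y, z in rad. In form: [[[jaw, dx, dy, dz, wx, wy, wz], ...]]. A call has exactly 10 rows; each row is the pose to reach, as a shift and turn from the pose commanded when the call began, along the tool's axes at that moment; what a row does not reach only later rows make up. A row lasts 1/12 s, in which the tool goes at most 41.7 mm and 7.16 degrees, less where a joint would pass 70% of its speed; a pose out of reach is approached as far as the arm can. A call with a gripper value outside its range is refused whole. The fingers move at their own pace and stop on an object; the grip force is fixed at half the most. Time passes only in rows, so rows that repeat a pose let the fingers close, or fill a call up. It gives the time, the measured TCP pose, the force and the opening at its end, in the units of the state.
- r.observe(): the state, without advancing time (a new reading comes with each control period).
- imaging.capture(name): name is "scene" or "top" or "wrist"; returns the picture (384x512x3 uint8, red, green, blue); there is no depth.
- imaging.camera_model(name): a dict with "fovy" (degrees; the focal length in pixels is half the picture's height over the tangent of half this angle, whatever the lens; pixels are square), "cx", "cy" (the principal point, pixels), "dist_coeffs" ([k1, k2, p1, p2, k3] as OpenCV has them; the pictures are not rectified), "position" and "rotation" of the camera in the world; the wrist camera has in their place "hand_eye" (4x4, takes a point from camera to tool coordinates, whose origin is the TCP and whose axes are the tool frame's). Camera axes: x right, y down, z forward; pixel columns grow to the right and rows downward; lengths in m; the calibration is good to about 2 mm. A picture is of the moment at which its call begins: read the wrist's pose just before it. camera_model takes no time and is no camera call.
- r.job_done(): hands the job in, once; it reports no verdict.
The state is a dict: "t": time; "joint_positions": joint angles; "qd": joint speeds; "joint_torque": joint torques, N m; "position": TCP position; "eef_rot": TCP orientation; "contact_force": force on the tool from outside, world axes, zero at the start; "ft_torque": the same for the moment, N m; "opening": finger opening in m.
Only numpy, scipy, OpenCV 4.12 (cv2) and the standard library are available. Lean on these libraries where they do the work, as an engineer would, in place of code of your own. Each camera call takes 0.05 s, during which the arm holds its last target.

## Task

Put the tray of cigars away in the clear-topped conditioning box: press down the long green thumb plate beside the loading channel with one fingertip to swing the brass gate well up, and keep it held up while another finger pushes the tray along by its upright push board, until all the cigars are inside behind the gate line. Then let go so that the gate drops shut behind them. Only push - do not lift or tip the tray, do not let the gate down on the cigars, and leave everything else on the bench where it is.

Things in the scene. Friction and masses are not known exactly. Their poses are not given: they have to be found in the camera images.
- chute: wooden loading channel running into a small clear-topped cedar box, one fixed unit. Origin on the bench on the channel's centre line, right under the gate; x = the way in (towards the box), y to the left of that, z up. Channel floor 8 mm above the bench from x = -375 mm on; guide rails with inner faces at y = +-53 mm, 10 mm thick, tops at z = 30 mm.
- box_mouth (a point): middle of the box's mouth on the channel floor, at x = +6 mm of the chute. Mouth 106 mm wide, upper edge 48 mm above the bench. The box runs from x = +6 to +175 mm, is 170 mm wide and 90 mm high; its back wall stops the tray with its front at x = +167 mm.
- gate_shaft (a point): point on the axis of the gate's 12 mm hinge shaft, level with the gate leaf. The shaft runs along the chute's x outside the right-hand rail, at y = -75 mm, 44 mm above the bench, in two bearings 16 x 20 mm, 55 mm high, at x = -30 and -352 mm. Upstream of the gate nothing of the channel is higher than 55 mm but thumb plate and raised gate.
- gate (a joint): gate angle, rad: 0 = shut across the channel (spring and weight shut it), up to a stop at 1.2 as the thumb plate goes down (2 to 4 N). A 5 mm brass leaf at x = 0 of the chute, turning up in its own upright plane. Shut, it spans 20 to 54 mm above the bench, clear over the tray's tail. The cigar part passes under it from 0.5; 0.7 to 1.0 leaves room, the leaf then reaching 170 mm high.
- thumb_plate (a point): middle of the green thumb plate, fixed to the gate, on the right (-y) of the channel: 275 mm long along it (x = -335 to -60 mm), 30 wide, 5 thick. Shut, it slopes up outwards at 50 degrees, this point 67 mm above the bench at y = -105 mm; at 0.8 rad it is near level, 39 mm above the bench at y = -113 mm. A fingertip can slide along it while pressing.
- tray: loose wooden tray in the channel, 224 x 100 mm, 0.3 to 0.5 kg, 3 mm play each side. Origin: centre of its underside; x forward (the way in). Front 126 mm: cigar part with four brown cigars, 26 mm high; then a bare tail 90 mm long, 6 mm thick, over which the gate can shut; at the rear an upright push board 8 mm thick, 92 wide, its top 48 mm above the underside (56 above the bench).
- nose (a point): point at the middle of the tray's front face (112 mm ahead of the tray's origin, 13 mm up)
- heel (a point): point at the middle of the rear face of the tray's cigar part (14 mm behind the tray's origin, 13 mm up): all the cigars are inside when it is past the gate line
- push_face (a point): point in the middle of the rear face of the push board (112 mm behind the tray's origin, 36 mm above its underside, 44 mm above the bench)
- paper_bundle: upright bundle of cigars in white paper, 80 mm across, 122 mm high, loose; origin at the centre of its foot; leave alone
- palm_bundle: upright bundle of cigars in pale palm leaf with a loop, 76 mm across, 145 mm high with the loop, loose; origin at the centre of its foot; leave alone
- gum_tin: round brass tin, 64 mm across, 22 mm high, loose; origin at the centre of its foot; leave alone
- ring_gauge: dark wooden gauge plate with four holes, 150 x 50 x 10 mm, loose, flat on the bench; origin at the centre of its underside; leave alone
- scissors: steel scissors 155 mm long, 10 mm high, loose, flat on the bench; origin under the pivot; leave alone
- vinegar_jar: green glass jar with a white cap, 56 mm across, 95 mm high, loose; origin at the centre of its foot; leave alone
- chaveta: flat steel tobacco knife, 145 x 70 x 4 mm, loose, lying on the dark rolling board; origin under the blade; leave alone
There are look-alikes about, which are no part of the job. Leave any pink look-alike of the tray alone.

How it is judged:
On the way, in this order (a step that is already met when the one before it is completed fails the run):
1. the gate is swung up while the tray is still short of it (value of joint gate above 0.6 rad and x of nose in the frame of chute below 0 m), for 0.1 s.
2. the tray is half way in under the raised gate, a finger on the gate's thumb plate and a finger on the tray (value of joint gate above 0.6 rad and x of nose in the frame of chute above 0.05 m and x of heel in the frame of chute below 0 m and contact force between the fingers and gate above 0.2 N and contact force between the fingers and tray above 0.1 N), for 0.05 s.
At the end, for the whole second after the job is handed in: the whole cigar part of the tray is at least 3 mm beyond the gate line, inside the box; the tray lies flat and at rest on the channel floor; the gate is shut behind it (joint below 0.06 rad) (x of heel in the frame of chute above 0.003 m and x of nose in the frame of chute below 0.172 m and value of joint gate below 0.06 rad and height (world z) of tray below 0.012 m and angle between tray's own z axis and vertical below 0.05 rad and angle between the x axis of tray and the x axis of chute, either way round below 0.12 rad and linear speed of tray below 0.01 m/s); the robot touches nothing.
It fails at once if the gate came down on the cigar part of the tray (below 0.55 rad while that part was under it) (value of joint gate below 0.55 rad and x of nose in the frame of chute above 0.002 m and x of heel in the frame of chute below -0.003 m).
It fails at once if the tray was lifted or tipped (height (world z) of tray above 0.022 m or angle between tray's own z axis and vertical above 0.12 rad).
It fails at once if another thing on the bench was disturbed (distance of any of paper_bundle, palm_bundle, gum_tin, ring_gauge, scissors, vinegar_jar, chaveta from where it was at the start of the episode above 0.02 m or angle between any of paper_bundle, palm_bundle, vinegar_jar's own z axis and vertical above 0.5 rad).
It also fails if it takes over 42 s, if anything falls off the work surface, if the arm or the gripper's body presses on something with over 40 N, if the wrist force passes 120 N, or if a joint passes its speed limit or range.

## Working session

There is one attempt and no reset: what is moved stays moved. The work goes in short steps, Python scripts to look and compute and a shell command to move; the robot and the scene stay as the last step left them, time stands still between calls to the robot, and variables do not carry over. Pictures are saved under pics/ and viewed, and the job is handed in when it is done.

```bash
ls; mkdir -p pics
python3 - <<'E'
from workcell import r, imaging
import cv2
print(r.observe())
for n in ["scene","top","wrist"]:
    m=imaging.camera_model(n); print(n,m)
    cv2.imwrite(f"pics/{n}0.png",imaging.capture(n)[:,:,::-1])
E
```

```text
pics
{'t': 0.0, 'joint_positions': array([-1.29088931e+00,  2.64756046e-01,  1.60536399e+00, -2.79753220e-05,
        1.27369299e+00, -3.69170606e-02]), 'qd': array([-8.12613147e-05, -1.84870069e-03, -4.39729896e-05, -1.79731961e-04,
        2.69623928e-04, -1.09371264e-03]), 'joint_torque': array([-1.38250511e-03, -5.02109599e+01, -3.56874025e+01,  7.26966793e-02,
        2.95151048e-02, -1.80519660e-04]), 'position': array([ 0.21007957, -0.64073185,  0.23739146]), 'eef_rot': array([[-6.39121229e-04,  3.11557384e-01, -9.50227124e-01],
       [ 2.12656302e-03, -9.50224746e-01, -3.11558035e-01],
       [-9.99997535e-01, -2.21984122e-03, -5.52376054e-05]]), 'contact_force': array([-0.40308325,  0.07506586,  0.26544589]), 'ft_torque': array([ 0.04398609, -0.02054129,  0.00707942]), 'opening': 0.08793326961099514}
scene {'fovy': 56.2502070807906, 'cx': 252.95804184347816, 'cy': 197.25134568521713, 'dist_coeffs': array([-0.04154169,  0.        ,  0.        ,  0.        ,  0.        ]), 'position': array([ 1.15841565, -0.36984322,  1.07341732]), 'rotation': array([[ 0.53241863,  0.65914027
[... 328 characters left out ...]
 1.05198154]), 'rotation': array([[-0.01604709, -0.9928691 ,  0.11812472],
       [-0.99962651,  0.01854451,  0.02007347],
       [-0.02212089, -0.11775848, -0.99279585]])}
wrist {'fovy': 60.58408904603004, 'cx': 260.74005070649537, 'cy': 190.3345750398002, 'dist_coeffs': array([-0.09154376,  0.        ,  0.        ,  0.        ,  0.        ]), 'hand_eye': array([[-3.74383874e-04, -2.55254211e-01,  9.66873905e-01,
        -1.46415424e-01],
       [ 9.99999907e-01,  1.10218455e-04,  4.16308230e-04,
         1.89468635e-04],
       [-2.12831777e-04,  9.66873971e-01,  2.55254146e-01,
        -6.44376153e-02],
       [ 0.00000000e+00,  0.00000000e+00,  0.00000000e+00,
         1.00000000e+00]])}
```

View pics/scene0.png

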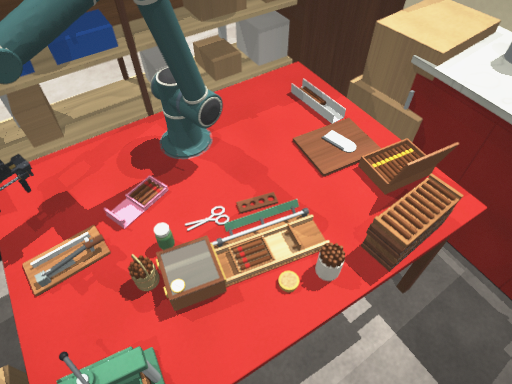

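View pics/top0.png

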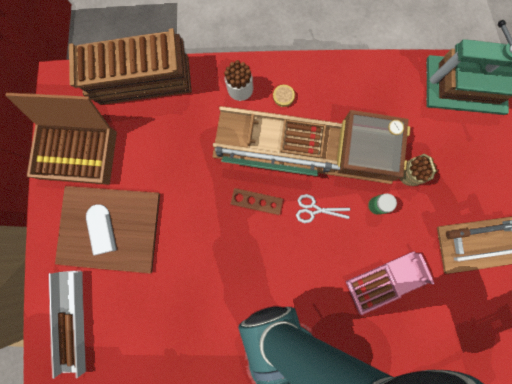

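View pics/wrist0.png

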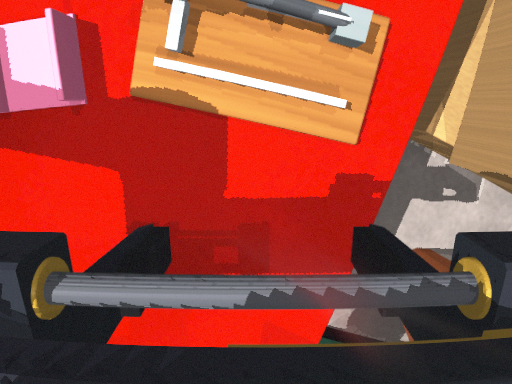

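Run:
```python
import cv2
a=cv2.imread("pics/top0.png")[95:195,205:445]
cv2.imwrite("pics/topc.png",cv2.resize(a,None,fx=3.3,fy=3.3,interpolation=cv2.INTER_CUBIC))
a=cv2.imread("pics/scene0.png")[185:315,150:340]
cv2.imwrite("pics/scenec.png",cv2.resize(a,None,fx=4,fy=4,interpolation=cv2.INTER_CUBIC))
```

```text
(no output)
```

View pics/topc.png

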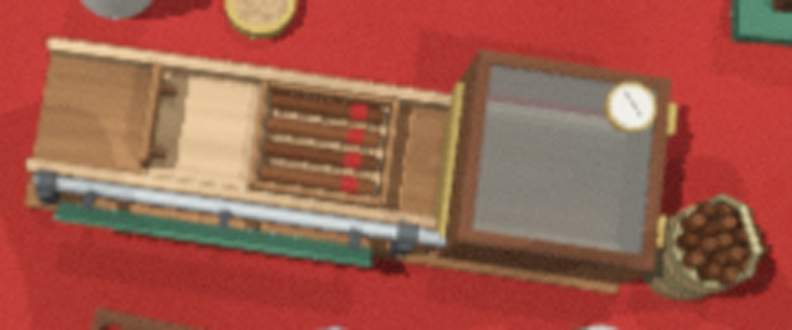

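View pics/scenec.png

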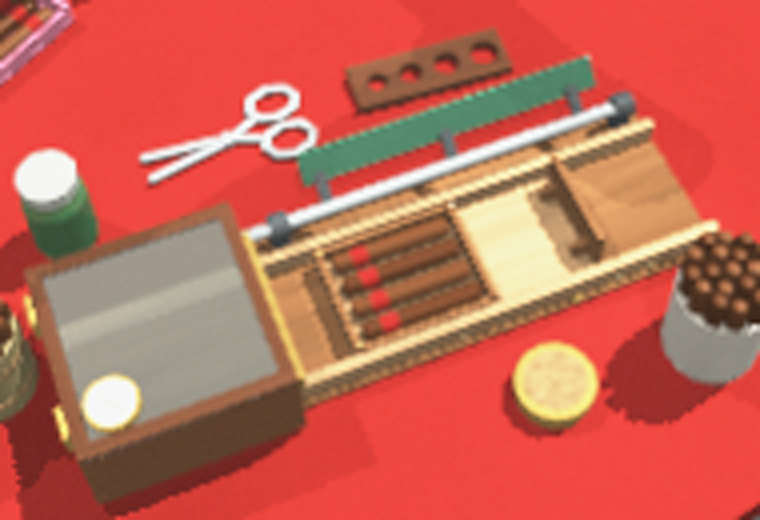

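```bash
cat > h.py <<'E'
from workcell import r, imaging
import numpy as np, cv2
def ray(cam,uv,obs=None):
    m=imaging.camera_model(cam); f=192/np.tan(np.radians(m["fovy"])/2)
    K=np.array([[f,0,m["cx"]],[0,f,m["cy"]],[0,0,1]])
    p=cv2.undistortPoints(np.array(uv,float).reshape(-1,1,2),K,m["dist_coeffs"]).reshape(-1,2)
    d=np.c_[p,np.ones(len(p))]
    if cam=="wrist":
        H=m["hand_eye"]; R=obs["eef_rot"]@H[:3,:3]; c=obs["position"]+obs["eef_rot"]@H[:3,3]
    else: R=m["rotation"]; c=m["position"]
    return c,d@R.T
def onz(cam,uv,z,obs=None):
    c,d=ray(cam,uv,obs); z=np.broadcast_to(z,len(d))
    return c+d*((z-c[2])/d[:,2])[:,None]
E
cat > m1.py <<'E'
from h import *
def fit(L,W):
    L=L-0;lc=L.mean(0);wc=W.mean(0);A=L-lc;B=W-wc
    th=np.arctan2((A[:,0]*B[:,1]-A[:,1]*B[:,0]).sum(),(A*B).sum())
    R=np.array([[np.cos(th),-np.sin(th)],[np.sin(th),np.cos(th)]])
    t=wc-R@lc; return th,t,R,(W-t)@R-L
T=np.array([(50,40),(27,172),(482,52),(668,80),(655,272)])/3.3+[205,95]-0.35
TL=np.array([(-375,63,30),(-375,-63,30),(6,85,90),(175,85,90),(175,-85,90)])/1e3
S=np.array([(32,272),(228,208),(303,383),(82,460),(650,122),(716,225)])/4+[150,185]-0.4
SL=np.array([(175,-85,90),(6,-85,90),(6,85,90),(175,85,90),(-375,-63,30),(-375,63,30)])/1e3
WT=onz("top",T,TL[:,2]); WS=onz("scene",S,SL[:,2])
for n,L,W in(("top",TL,WT),("scene",SL,WS),("both",np.r_[TL,SL],np.r_[WT,WS])):
    th,t,R,e=fit(L[:,:2],W[:,:2]); print(n,th,t); print((e*1e3).round(1).tolist())
np.savez("chute.npz",th=th,t=t,R=R)
def loc(cam,P,s,o,z):
    W=onz(cam,np.array(P)/s+o-.35,z); return ((W[:,:2]-t)@R*1e3).round(1).tolist()
print("board top rear edge top",loc("top",[(153,66),(142,165)],3.3,[205,95],.056))
print("tray front top",loc("top",[(397,95),(387,203)],3.3,[205,95],.034))
print("heel",loc("top",[(263,85),(252,188)],3.3,[205,95],.034))
print("board top scene",loc("scene",[(556,158),(605,250)],4,[150,185],.056))
print("thumb outer edge",loc("scene",[(590,58),(300,155)],4,[150,185],.0785))
E
python3 m1.py
```

```text
top -1.7357622879718668 [ 0.62520483 -0.1793008 ]
[[1.0, 0.2], [0.7, 0.1], [2.1, -0.2], [-3.9, -0.4], [0.1, 0.3]]
scene -1.737232042372999 [ 0.62911149 -0.17722288]
[[-5.5, 0.3], [3.0, 3.8], [-0.7, 1.1], [-2.5, -3.8], [2.9, 4.0], [2.8, -5.3]]
both -1.7364873632196196 [ 0.62733695 -0.17816193]
[[2.4, -2.0], [2.2, -2.1], [3.6, -2.1], [-2.5, -2.2], [1.7, -1.5], [-6.7, 1.8], [1.7, 5.4], [-1.8, 2.7], [-3.7, -2.3], [1.7, 5.9], [1.6, -3.5]]
board top rear edge top [[-272.4, 40.7], [-268.3, -50.4]]
tray front top [[-51.3, 53.1], [-48.0, -47.5]]
heel [[-172.8, 44.7], [-169.3, -51.6]]
board top scene [[-269.6, -39.7], [-266.3, 57.3]]
thumb outer edge [[-336.0, -110.3], [-65.5, -113.1]]
```

```bash
cat > go.py <<'E'
from h import *
import sys
from scipy.spatial.transform import Rotation as Ro
t=np.array([0.6258,-0.1788]); th=-1.7362
c,s=np.cos(th),np.sin(th); R2=np.array([[c,-s],[s,c]])
Rt=np.array([[0,-s,c],[0,c,s],[-1,0,0]],float)
def rel(lx,ly,z):
    o=r.observe(); E=o["eef_rot"]; p=np.r_[t+R2@[lx,ly],z]
    l=R2.T@(o["position"][:2]-t)
    print("t",round(o["t"],2),"local mm",(l*1e3).round(1),"z",(o["position"][2]*1e3).round(1),"F chute",(R2.T@o["contact_force"][:2]).round(1),o["contact_force"][2].round(1),"open",round(o["opening"],4))
    print("shift cm",(E.T@(p-o["position"])*100).round(2),"rot",Ro.from_matrix(E.T@Rt).as_rotvec().round(3))
if __name__=="__main__":
    a=list(map(float,sys.argv[1:])); rel(a[0]/1e3,a[1]/1e3,a[2]/1e3)
E
python3 go.py -292 -63 200
```

```text
t 0.15 local mm [ 524.2 -333.9] z 237.7 F chute [-0.2 -0.1] -0.5 open 0.0883
shift cm [  3.87 -59.75 -61.85] rot [-1.089e+00 -1.000e-03  2.000e-03]
```

```bash
python3 -m crank '[[[1,0,-10,-10,-0.2,0,0],[1,0,-10,-10,-0.4,0,0],[1,0,-15,-15,-0.6,0,0],[1,0,-25,-25,-0.7,0,0],[1,0,-30,-30,-0.8,0,0],[1,0,-35,-35,-0.9,0,0],[1,0,-59.8,-61.8,-1.09,0,0],[1,0,-59.8,-61.8,-1.09,0,0],[1,0,-59.8,-61.8,-1.09,0,0],[1,0,-59.8,-61.8,-1.09,0,0]]]'; python3 go.py -292 -63 200
```

```text
t: 0.98
position: [0.4021, -0.2695, 0.2386]
eef_rot: [[0.0, 0.987, -0.16], [-0.0, -0.16, -0.987], [-1.0, 0.0, 0.0]]
contact_force: [0.3, 0.3, -0.3]
opening: 0.088
t 0.98 local mm [ 126.2 -205.7] z 238.6 F chute [-0.4  0.2] -0.3 open 0.088
shift cm [  3.86  14.47 -41.76] rot [ 0.005  0.    -0.   ]
```

```bash
python3 -m crank '[[[1,0,14.5,-41.8,0.005,0,0],[1,0,14.5,-41.8,0.005,0,0],[1,0,14.5,-41.8,0.005,0,0],[1,0,14.5,-41.8,0.005,0,0],[1,0,14.5,-41.8,0.005,0,0],[1,0,14.5,-41.8,0.005,0,0],[1,0,14.5,-41.8,0.005,0,0],[1,0,14.5,-41.8,0.005,0,0],[1,0,14.5,-41.8,0.005,0,0],[1,0,14.5,-41.8,0.005,0,0]]]'; python3 go.py -292 -63 110
```

```text
t: 1.82
position: [0.6012, 0.0967, 0.2384]
eef_rot: [[-0.0, 0.986, -0.168], [-0.0, -0.168, -0.986], [-1.0, -0.0, 0.0]]
contact_force: [0.8, -0.6, -0.4]
opening: 0.0881
t 1.82 local mm [-267.7  -69.6] z 238.4 F chute [0.5 0.9] -0.4 open 0.0881
shift cm [12.84  0.65 -2.43] rot [-0.003  0.     0.   ]
```

```bash
python3 -m crank '[[[1,4,0,0,0,0,0],[1,4,0,0,0,0,0],[1,4,0,0,0,0,0],[1,4,0,0,0,0,0],[1,4,0,0,0,0,0],[1,4,0,0,0,0,0],[1,4,0,0,0,0,0],[1,4,0,0,0,0,0],[1,4,0,0,0,0,0],[1,4,0,0,0,0,0]]]'; python3 go.py -292 -63 110
python3 - <<'E'
from h import *
for n in("top","wrist"): cv2.imwrite(f"pics/{n}1.png",imaging.capture(n)[:,:,::-1])
E
```

```text
t: 2.65
position: [0.601, 0.0944, 0.1992]
eef_rot: [[0.001, 0.986, -0.169], [0.0, -0.169, -0.986], [-1.0, 0.001, -0.0]]
contact_force: [-0.8, -1.0, -0.3]
opening: 0.0883
t 2.65 local mm [-265.4  -69.4] z 199.2 F chute [ 1.1 -0.6] -0.3 open 0.0883
shift cm [ 8.92  0.63 -2.66] rot [-0.004 -0.    -0.001]
```

View pics/wrist1.png

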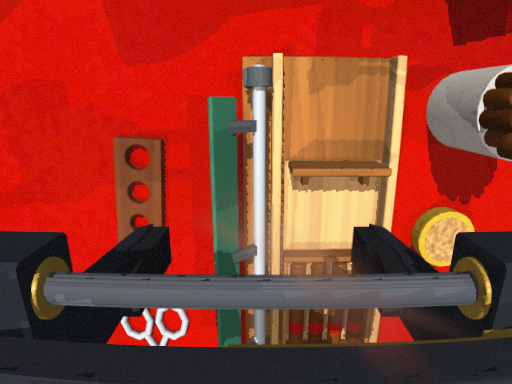

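View pics/top1.png

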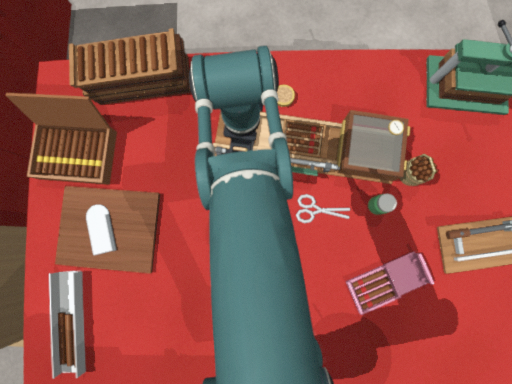

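Run:
```python
from go import *
o=r.observe()
def L(P,z): return ((onz("wrist",P,z,o)[:,:2]-t)@R2*1e3).round(1).tolist()
print("board",L([(290,163),(390,163)],.056))
print("rails end: R outer, L outer",L([(272,53),(407,56)],.030))
print("plate outer far/near",L([(208,97),(217,250)],.0785))
print("plate inner far",L([(236,97)],.0555))
print("bundle top edge",L([(425,105),(470,70),(500,70)],.122),"tin left",L([(413,235)],.022))
```

```text
board [[-278.9, -44.0], [-278.9, 46.8]]
rails end: R outer, L outer [[-375.7, -59.5], [-375.0, 65.6]]
plate outer far/near [[-335.9, -111.5], [-205.1, -109.1]]
plate inner far [[-336.2, -91.0]]
bundle top edge [[-330.6, 41.3], [-354.7, 71.4], [-355.8, 94.0]] tin left [[-194.2, 94.1]]
```

Run:
```python
import cv2
a=cv2.imread("pics/wrist1.png")[130:200,200:420]
cv2.imwrite("pics/w1c.png",cv2.resize(a,None,fx=3.6,fy=3.6,interpolation=cv2.INTER_CUBIC))
```

```text
(no output)
```

View pics/w1c.png

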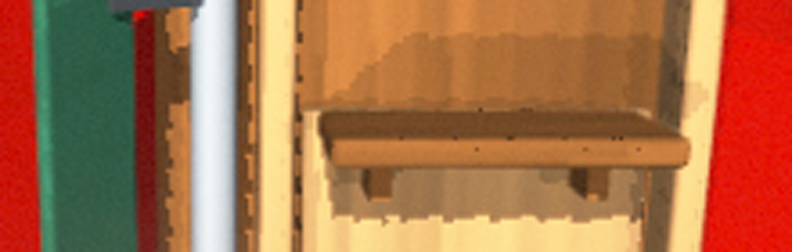

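Run:
```python
import cv2
for n,c in(("top0",(215,265,50,115)),("scene0",(300,360,230,295))):
    a=cv2.imread(f"pics/{n}.png")[c[2]:c[3],c[0]:c[1]]
    cv2.imwrite(f"pics/b_{n}.png",cv2.resize(a,None,fx=8,fy=8,interpolation=cv2.INTER_CUBIC))
```

```text
(no output)
```

View pics/b_top0.png

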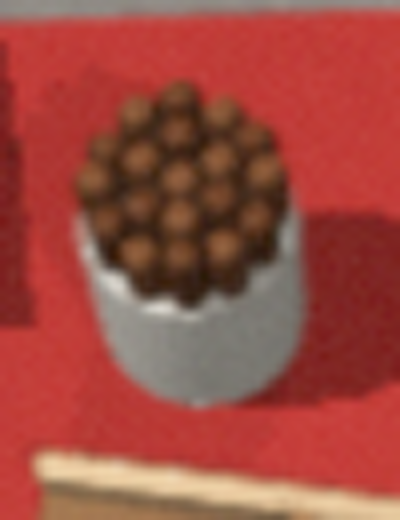

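View pics/b_scene0.png

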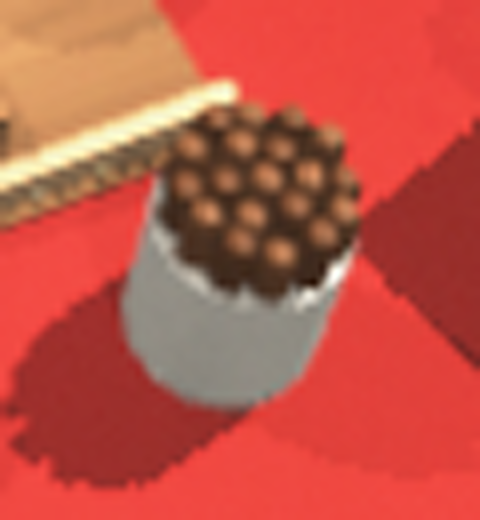

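Run:
```python
from go import *
def L(c,P,z): return ((onz(c,P,z)[:,:2]-t)@R2*1e3).round(1).tolist()
print("foot near",L("top",[(200/8+215-.4,405/8+50-.4)],0.0),"top centre",L("top",[(180/8+215-.4,192/8+50-.4)],.122))
print("top centre scene",L("scene",[(258/8+300-.4,195/8+230-.4)],.12), "foot near scene",L("scene",[(215/8+300,408/8+230)],0))
```

```text
foot near [[-320.9, 102.9]] top centre [[-324.2, 133.1]]
top centre scene [[-319.0, 148.0]] foot near scene [[-306.5, 176.6]]
```

```bash
python3 -m crank '[[[1,0,0.8,-2.6,0,0,0],[1,0,0.8,-2.6,0,0,0],[1,4,0.8,-2.6,-0.004,0,0],[1,8,0.8,-2.6,-0.004,0,0],[1,10.5,0.8,-2.6,-0.004,0,0],[1,10.5,0.8,-2.6,-0.004,0,0],[1,10.5,0.8,-2.6,-0.004,0,0],[1,10.5,0.8,-2.6,-0.004,0,0],[1,10.5,0.8,-2.6,-0.004,0,0],[1,10.5,0.8,-2.6,-0.004,0,0]]]'; python3 go.py -292 -61 39
python3 - <<'E'
from h import *
for n in("scene","wrist"): cv2.imwrite(f"pics/{n}2.png",imaging.capture(n)[:,:,::-1])
E
```

```text
t: 3.58
position: [0.6152, 0.1192, 0.0966]
eef_rot: [[0.005, 0.986, -0.164], [0.001, -0.164, -0.986], [-1.0, 0.005, -0.002]]
contact_force: [-0.6, 0.7, 1.4]
opening: 0.088
t 3.58 local mm [-292.2  -59.5] z 96.6 F chute [-0.6 -0.7] 1.4 open 0.088
shift cm [ 5.76 -0.18  0.03] rot [ 0.    -0.002 -0.005]
```

View pics/wrist2.png

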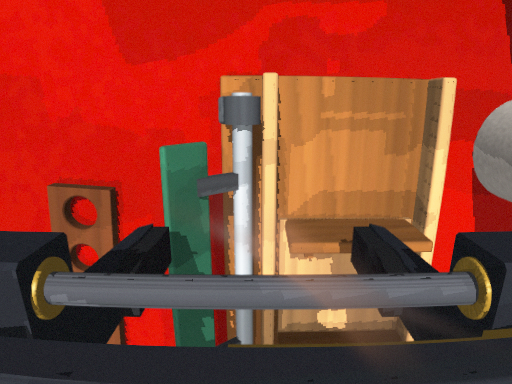

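View pics/scene2.png

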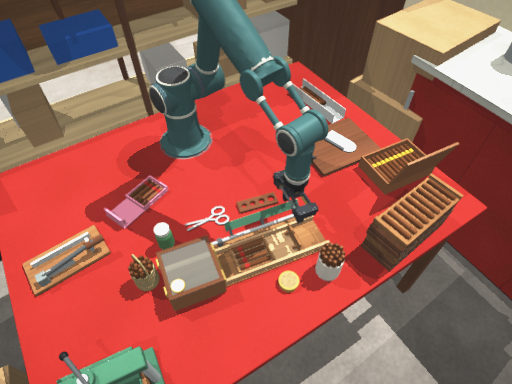

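```bash
python3 -m crank '[[[1,0.5,0.2,0,0,0,-0.005],[1,1,0.2,0,0,0,-0.005],[1,1.5,0.2,0,0,0,-0.005],[1,2,0.2,0,0,0,-0.005],[1,2.5,0.2,0,0,0,-0.005],[1,3,0.2,0,0,0,-0.005],[1,3.5,0.2,0,0,0,-0.005],[1,3.5,0.2,0,0,0,-0.005],[1,3.5,0.2,0,0,0,-0.005],[1,3.5,0.2,0,0,0,-0.005]]]'; python3 go.py -292 -57.5 39
python3 - <<'E'
from h import *
for n in("scene","wrist"): cv2.imwrite(f"pics/{n}3.png",imaging.capture(n)[:,:,::-1])
a=cv2.imread("pics/scene3.png")[180:310,150:350]
cv2.imwrite("pics/scene3c.png",cv2.resize(a,None,fx=4,fy=4,interpolation=cv2.INTER_CUBIC))
E
```

```text
t: 4.52
position: [0.6157, 0.1185, 0.0589]
eef_rot: [[-0.004, 0.986, -0.164], [0.001, -0.164, -0.986], [-1.0, -0.004, 0.0]]
contact_force: [-1.0, -0.8, 2.0]
opening: 0.0883
t 4.52 local mm [-291.5  -59. ] z 58.9 F chute [ 1.  -0.8] 2.0 open 0.0883
shift cm [ 1.99  0.15 -0.05] rot [0.    0.    0.004]
```

View pics/wrist3.png

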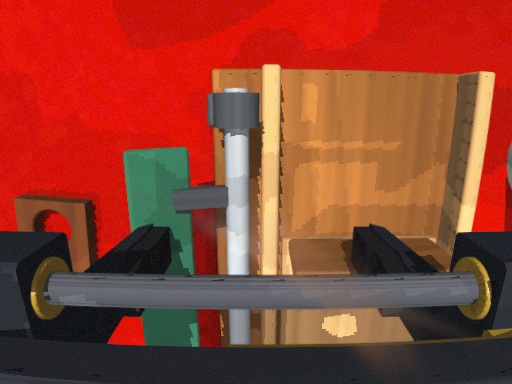

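View pics/scene3c.png

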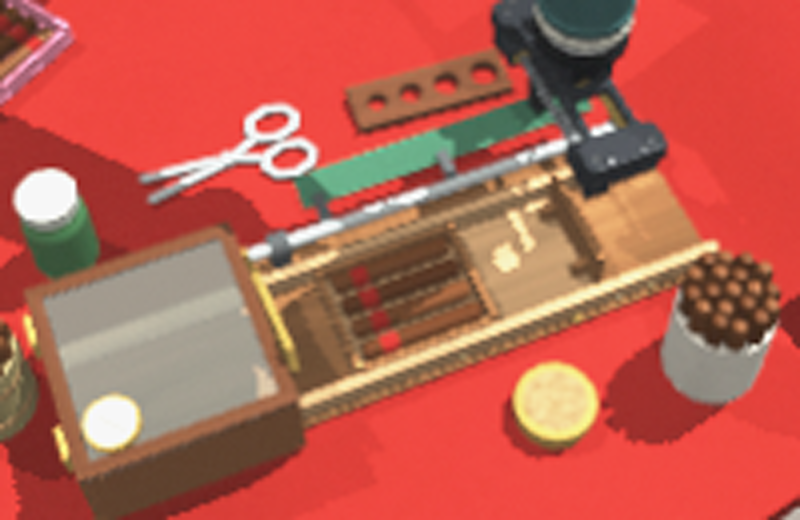

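```bash
python3 -m crank '[[[1,0.5,0.1,0,0,0,0],[1,1,0.1,0,0,0,0],[1,1.5,0.1,0,0,0,0],[1,2,0.1,0,0,0,0],[1,2,0.1,0,0,0,0],[1,2,0.1,0,0,0,0],[1,2,0.1,0,0,0,0],[1,2,0.1,0,0,0,0],[1,2,0.1,0,0,0,0],[1,2,0.1,0,0,0,0]]]'; python3 go.py -282 -57.5 39
python3 - <<'E'
from h import *
for n in("scene","wrist"): cv2.imwrite(f"pics/{n}4.png",imaging.capture(n)[:,:,::-1])
a=cv2.imread("pics/scene4.png")[180:310,150:350]
cv2.imwrite("pics/scene4c.png",cv2.resize(a,None,fx=4,fy=4,interpolation=cv2.INTER_CUBIC))
E
```

```text
t: 5.45
position: [0.6161, 0.1185, 0.0389]
eef_rot: [[-0.005, 0.986, -0.164], [0.001, -0.164, -0.986], [-1.0, -0.005, -0.0]]
contact_force: [0.6, -0.1, 2.9]
opening: 0.0882
t 5.45 local mm [-291.6  -58.5] z 38.9 F chute [0.  0.6] 2.9 open 0.0882
shift cm [-0.01  0.1   0.96] rot [ 0.    -0.     0.005]
```

View pics/wrist4.png

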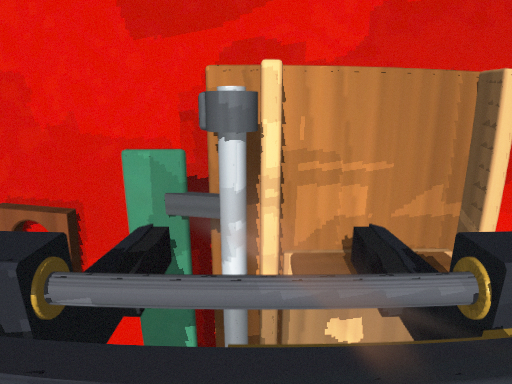

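View pics/scene4c.png

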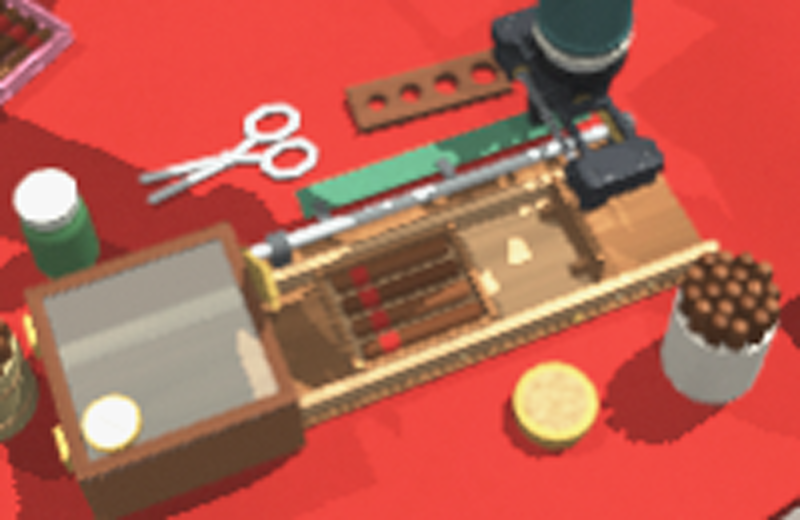

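Run:
```python
from go import *
o=r.observe()
for z in(.036,.04,.045,.05): print(z,((onz("wrist",[(122,150),(185,150)],z,o)[:,:2]-t)@R2*1e3).round(1).tolist())
m=imaging.camera_model("scene"); f=192/np.tan(np.radians(m["fovy"])/2)
K=np.array([[f,0,m["cx"]],[0,f,m["cy"]],[0,0,1]])
for th_ in(.5,.7,.85,1.0,1.2):
  P=[]
  for q in(30,60,128):
    y=-.075+q/1e3*np.cos(th_);z=.044+q/1e3*np.sin(th_); P.append(np.r_[t+R2@[0,y],z])
  pc=(np.array(P)-m["position"])@m["rotation"]
  uv=cv2.projectPoints(pc,np.zeros(3),np.zeros(3),K,m["dist_coeffs"])[0].reshape(-1,2)
  print(th_,((uv-[150,180])*4).round().tolist())
```

```text
0.036 [[-336.1, -123.6], [-335.9, -93.9]]
0.04 [[-336.7, -121.8], [-336.5, -92.9]]
0.045 [[-337.3, -119.7], [-337.1, -91.8]]
0.05 [[-338.0, -117.5], [-337.8, -90.6]]
0.5 [[250.0, 273.0], [259.0, 290.0], [281.0, 332.0]]
0.7 [[248.0, 266.0], [255.0, 277.0], [272.0, 303.0]]
0.85 [[246.0, 261.0], [252.0, 267.0], [264.0, 279.0]]
1.0 [[245.0, 256.0], [248.0, 256.0], [256.0, 255.0]]
1.2 [[242.0, 249.0], [243.0, 241.0], [245.0, 223.0]]
```

```bash
python3 -m crank '[[[1,0,0,0.5,0,0,0],[1,0,0,1,0,0,0],[1,0,0,1.5,0,0,0],[1,0,0,2,0,0,0],[1,0,0,2.5,0,0,0],[1,0,0,3,0,0,0],[1,0,0,3.5,0,0,0],[1,0,0,4,0,0,0],[1,0,0,4.5,0,0,0],[1,0,0,5,0,0,0]]]'; python3 go.py -82 -58.5 39
python3 - <<'E'
from h import *
for n in("scene","wrist"): cv2.imwrite(f"pics/{n}5.png",imaging.capture(n)[:,:,::-1])
a=cv2.imread("pics/scene5.png")[180:310,150:350]
cv2.imwrite("pics/scene5c.png",cv2.resize(a,None,fx=4,fy=4,interpolation=cv2.INTER_CUBIC))
E
```

```text
t: 6.38
position: [0.6076, 0.0693, 0.0388]
eef_rot: [[-0.005, 0.986, -0.165], [0.002, -0.164, -0.986], [-1.0, -0.005, -0.001]]
contact_force: [0.3, 5.6, 3.9]
opening: 0.0881
t 6.38 local mm [-241.7  -58.8] z 38.8 F chute [-5.6 -0.6] 3.9 open 0.0881
shift cm [-0.04  0.02 15.97] rot [ 0.    -0.001  0.005]
```

View pics/scene5c.png

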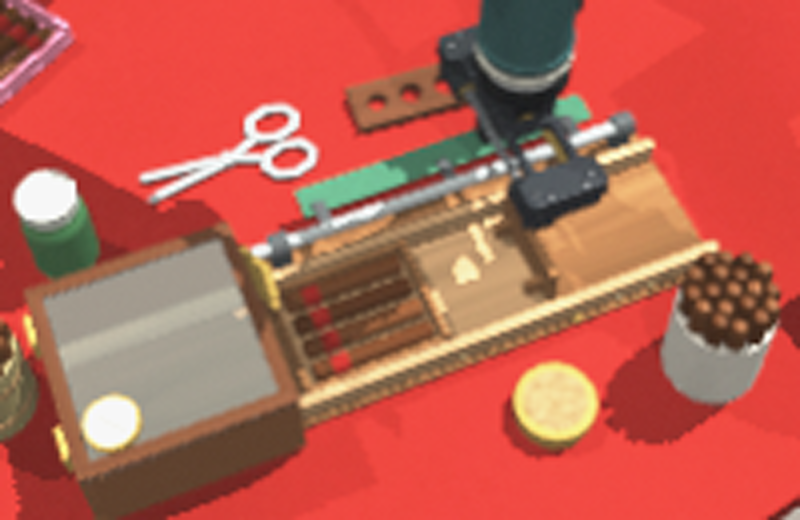

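```bash
python3 -m crank '[[[1,0,0,0.8,0,0,0],[1,0,0,1.6,0,0,0],[1,0,0,2.4,0,0,0],[1,0,0,3.2,0,0,0],[1,0,0,4,0,0,0],[1,0,0,4.8,0,0,0],[1,0,0,5.6,0,0,0],[1,0,0,6.4,0,0,0],[1,0,0,7.2,0,0,0],[1,0,0,8,0,0,0]]]'; python3 go.py -82 -58.5 39
python3 - <<'E'
from h import *
for n in("scene","wrist"): cv2.imwrite(f"pics/{n}6.png",imaging.capture(n)[:,:,::-1])
a=cv2.imread("pics/scene6.png")[180:310,150:350]
cv2.imwrite("pics/scene6c.png",cv2.resize(a,None,fx=4,fy=4,interpolation=cv2.INTER_CUBIC))
E
```

```text
t: 7.32
position: [0.5945, -0.0095, 0.0388]
eef_rot: [[-0.005, 0.986, -0.164], [0.002, -0.164, -0.986], [-1.0, -0.005, -0.001]]
contact_force: [0.4, 5.3, 4.7]
opening: 0.0878
t 7.32 local mm [-161.9  -58.8] z 38.8 F chute [-5.3 -0.5] 4.7 open 0.0878
shift cm [-0.03  0.02  7.99] rot [ 0.    -0.001  0.005]
```

View pics/scene6c.png

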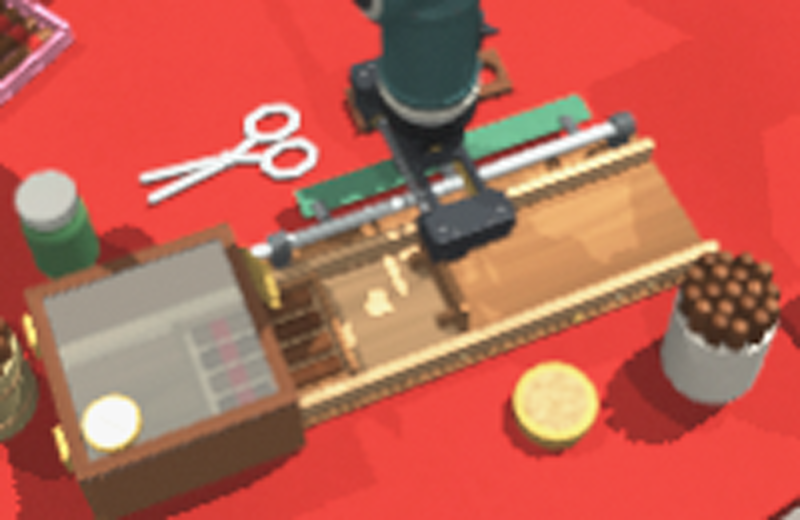

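View pics/wrist6.png

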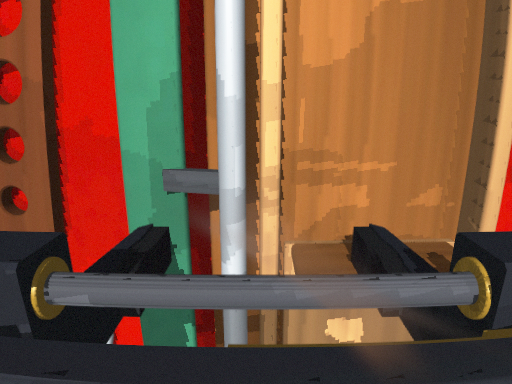

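```bash
python3 -m crank '[[[1,0,0,0.9,0,0,0],[1,0,0,1.8,0,0,0],[1,0,0,2.7,0,0,0],[1,0,0,3.6,0,0,0],[1,0,0,4.5,0,0,0],[1,0,0,5.4,0,0,0],[1,0,0,6.3,0,0,0],[1,0,0,7,0,0,0],[1,0,0,7.5,0,0,0],[1,0,0,7.8,0,0,0]]]'; python3 go.py -82 -58.5 39
python3 - <<'E'
from h import *
for n in("scene","top"): cv2.imwrite(f"pics/{n}7.png",imaging.capture(n)[:,:,::-1])
a=cv2.imread("pics/scene7.png")[180:310,150:350]
cv2.imwrite("pics/scene7c.png",cv2.resize(a,None,fx=4,fy=4,interpolation=cv2.INTER_CUBIC))
E
```

```text
t: 8.25
position: [0.5816, -0.0865, 0.0387]
eef_rot: [[-0.005, 0.986, -0.165], [0.002, -0.165, -0.986], [-1.0, -0.006, -0.001]]
contact_force: [0.6, 6.0, 4.5]
opening: 0.0879
t 8.25 local mm [-83.8 -58.8] z 38.7 F chute [-6.1 -0.4] 4.5 open 0.0879
shift cm [-0.03  0.03  0.18] rot [-0.    -0.001  0.006]
```

View pics/scene7c.png

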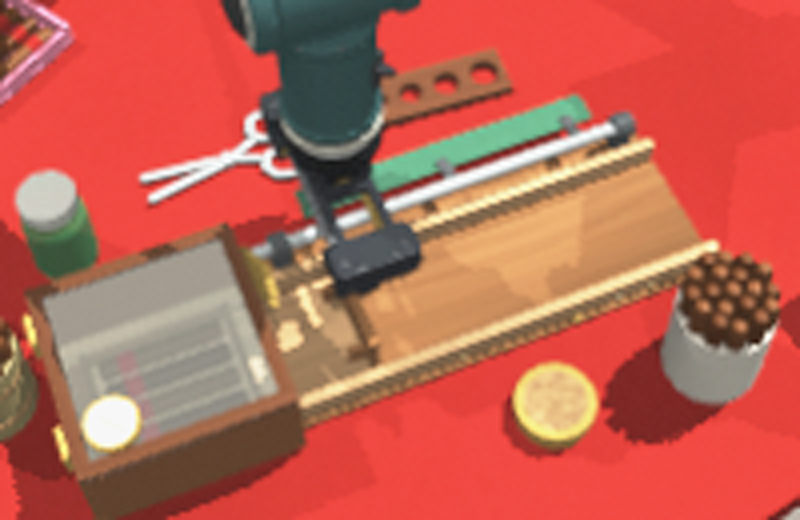

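```bash
python3 -m crank '[[[1,0,0,-0.5,0,0,0],[1,0,0,-1,0,0,0],[1,0,0,-1.5,0,0,0],[1,-0.6,0,-1.5,0,0,0],[1,-1.2,0,-1.5,0,0,0],[1,-1.8,0,-1.5,0,0,0],[1,-2.4,0,-1.5,0,0,0],[1,-3,0,-1.5,0,0,0],[1,-3.6,0,-1.5,0,0,0],[1,-4.2,0,-1.5,0,0,0]]]'
python3 -m crank '[[[1,-1,0,0,0,0,0],[1,-2,0,0,0,0,0],[1,-4,0,0,0,0,0],[1,-6,0,0,0,0,0],[1,-8,0,0,0,0,0],[1,-10,0,0,0,0,0],[1,-12,0,0,0,0,0],[1,-14,0,0,0,0,0],[1,-15,0,0,0,0,0],[1,-15,0,0,0,0,0]]]'
python3 go.py -300 -58 240
python3 - <<'E'
from h import *
for n in("scene","wrist"): cv2.imwrite(f"pics/{n}8.png",imaging.capture(n)[:,:,::-1])
a=cv2.imread("pics/scene8.png")[180:310,150:350]
cv2.imwrite("pics/scene8c.png",cv2.resize(a,None,fx=4,fy=4,interpolation=cv2.INTER_CUBIC))
E
```

```text
t: 9.18
position: [0.5844, -0.0721, 0.0814]
eef_rot: [[-0.005, 0.986, -0.164], [0.001, -0.164, -0.986], [-1.0, -0.005, 0.0]]
contact_force: [-0.7, -0.2, -1.0]
opening: 0.0884
t: 10.02
position: [0.5868, -0.0724, 0.2343]
eef_rot: [[0.0, 0.986, -0.164], [-0.0, -0.164, -0.986], [-1.0, 0.0, 0.0]]
contact_force: [0.0, 0.4, -0.1]
opening: 0.0881
t 10.02 local mm [-98.5 -56. ] z 234.3 F chute [-0.4 -0.1] -0.1 open 0.0881
shift cm [ -0.57  -0.19 -20.15] rot [ 0.  0. -0.]
```

View pics/scene8c.png

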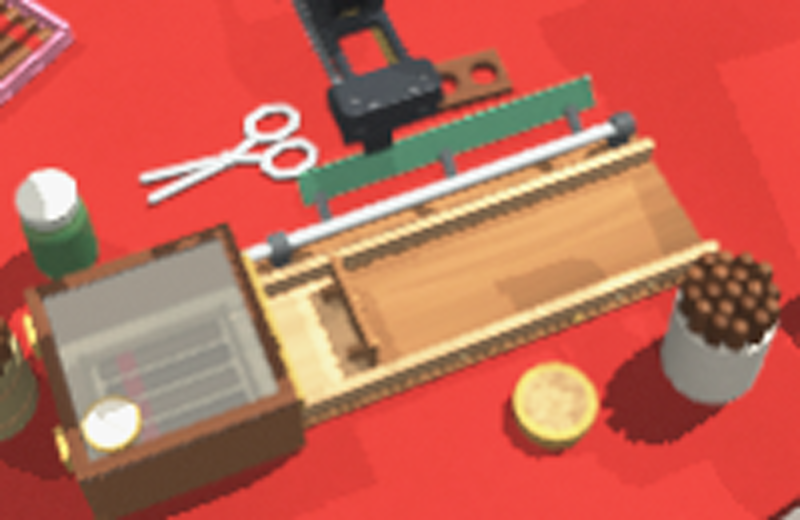

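View pics/wrist8.png

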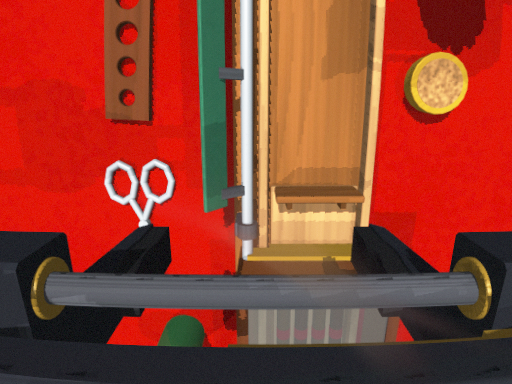

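Run:
```python
from go import *
o=r.observe()
L=lambda c,P,z:((onz(c,P,z,o)[:,:2]-t)@R2*1e3).round(1).tolist()
print("board wrist",L("wrist",[(278,195),(362,196)],.056))
print("board scene",L("scene",[(338/4+150,262/4+180),(378/4+150,345/4+180)],.056))
print("plate outer scene",L("scene",[(590/4+150,78/4+180),(302/4+150,172/4+180)],.0785))
```

```text
board wrist [[-73.5, -41.8], [-72.6, 44.2]]
board scene [[-70.1, -31.7], [-72.1, 51.2]]
plate outer scene [[-337.3, -107.0], [-69.6, -112.1]]
```

Two views put the board's rear face at about -73 mm, so the heel is about +25 mm and the nose +151 mm. The gate is shut and the arm is clear.

```bash
python3 -c "
from workcell import r
print(r.job_done())"
```

```text
the job is handed in; nothing more can be done
None
```

The tray of cigars is in the conditioning box with the gate shut behind it. I handed the job in at about 10 s of the 42 s allowed; no verdict is reported.

**What I did:** With the gripper open, one fingertip pressed the green thumb plate down. I judged the gate angle to be about 0.85 rad from the plate's height and how level it looked. Keeping the plate down, I slid along it while the other finger pushed the tray by its push board, with a steady push of about 5–6 N. I then backed off the board, lifted slowly so that the gate dropped shut, and raised the arm clear.

**Last checks:**
- **Tray position:** the wrist and scene views put the rear face of the push board at about -73 mm and -71 mm of the chute. That puts the rear of the cigar part 25–27 mm past the gate line and the tray's front at about +151 to +153 mm, short of the back wall.
- **Gate:** it looks shut across the tail, and the thumb plate is back where it started to within about 4 mm by the scene camera. I did not measure the final angle directly.
- **Other things on the bench:** those in view showed no sign of being moved. I checked this only by eye.
- **Arm:** the contact force was about zero and the tool was at 234 mm height.

**Disagreement:** the cameras differed by about 3–4 mm on the chute's sideways position. I shifted the tool to suit the wrist view, and it was too small a difference to matter.

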